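# Set the code of the saddler's strongbox

## Robot

A 7-joint arm with a two-finger parallel gripper is mounted at the origin on the work surface. World frame = base frame: x ahead of the robot, y to its left, z up, the work surface at z = 0. Lengths are in m, angles in rad, forces in N, time in s.
With the tool pointing down it reaches from about 0.425 to 0.8 m from the base axis. Payload 8.3 kg.
Tool frame: the origin (TCP) lies midway between the tips of the shut fingers; the grasp point (between the pads) lies robot.hold_point_z behind it (robot.hold_point_z is the distance from the TCP to the grasp point, in m); z points along the fingers, y is the line along which they close (so a half turn about z gives the same grasp; the last joint's range is limited). The gripper opens to 85 mm and grips with 20 to 120 N. Pads are 22 mm wide; open, the fingers measure 114 mm over their backs; the gripper's body (76 mm by 85 mm) begins 54 mm behind the grasp point. The pads swing forward as they close: fully open they stand 13 mm farther back than shut.
Start: joints at [-1.334, 0.383, 0.016, 1.37, -0.006, 1.388, -0.046], TCP at [0.185, 0.597, 0.231] pointing down, gripper open.
Joint ranges: [-2.95, 2.95], [-0.25, 2.06], [-1.52, 1.56], [0.18, 2.33], [-1.44, 4.58], [0.02, 2.06], [-3.01, 3.01]. Speed limits (rad/s): [2.39, 2.39, 3.01, 3.01, 3.14, 3.14, 3.14].

## Interface

Orientations are given as a rotation vector (axis times angle).
In Python, from station import robot gives the robot as it stands. The module is installed in compiled form; this text tells all that it offers.
- The arm moves only by the tool play_rows, never from a script. Its argument "increments" is a list of rows, each an object with "delta_pos": the shift along the tool's x, y, z in units of 25 mm (1.0 is 25 mm), a list of three; "dr": the turn, a rotation vector about the tool's x, y, z in degrees, a list of three. A call has 1 to 20 rows; each row shifts and turns the commanded pose from where the row before left it, along the tool's axes as they then stand; what a row does not reach is not made up. A row lasts 1/8 s, in which the tool goes at most 62.5 mm and 10.7 degrees, less where a joint would pass 70% of its speed; a pose out of reach is approached as far as the arm can. A call is refused whole if a number of a shift passes 1 or a number of a turn 10.7, either way. A call with a gripper value outside its range is refused whole. "grip" is the gripper's target within -1 to 1 (shut at 1, half-way at 0, fully open at -1), set as the call begins (left out, the last holds). The fingers move at their own pace and stop on an object; "force" is the grip in N (left out, the last holds). Time passes only in rows, so rows that do not move let the fingers close. It gives the time, the measured TCP pose, the force, the opening and the grip force at its end, in the units of the state.
- robot.observe(): the state, without advancing time (a new reading comes with each control period).
- robot.grab_frame(name): name is "scene" or "side" or "wrist"; returns a dict with "color" (480x640x3 uint8, red, green, blue), "intrinsics" (3x3 intrinsics, pixels), "xyz" and "attitude" of the camera in the world. Camera axes: x right, y down, z forward; pixel columns grow to the right and rows downward; lengths in m; the calibration is good to about 2 mm. A picture is of the moment at which its call begins. There is no depth.
- robot.hand_in(): hands the job in; it is judged then, once.
The state is a dict: "time": time; "joint_pos": joint angles; "qd": joint speeds; "effort": joint torques, N m; "tcp_pos": TCP position; "tool_rot": TCP orientation; "wrist_force": force on the tool from outside, world axes, zero at the start; "wrist_torque": the same for the moment, N m; "finger_gap": opening from 0.0 (shut) to 1.0 (fully open); "grasp_force": force on a finger pad.
Only numpy, scipy, OpenCV 4.12 (cv2) and the standard library are available. Lean on these libraries where they do the work, as an engineer would, in place of code of your own. Each camera call takes 0.05 s, during which the arm holds its last target. There are 200 camera calls.

## Task

Set the code on the two dials in the lid of the grey strongbox, one at a time: first turn the large dial until its pointed end is at two o'clock, then the small dial to nine o'clock, and let go of both. Each dial's twelve o'clock is marked by the white arrowhead beside it, on the hinge side of the box. Leave the similar dial on the motor's separate speed control box as it is.

Things in the scene. Friction and masses are not known exactly. Their poses are not given: they have to be found in the camera images.
- lockbox: Grey steel strongbox, 320 mm long (its y), 200 mm deep (its x), 90 mm high, fixed to the bench; origin under its middle, x axis to the hinge side (away from the robot), z up. Its two dials stand on the lid 160 mm apart, 25 mm nearer the latch side than the middle; either may be on the left. A loose thread spool (36 mm wide and high) stands behind and between them.
- large_dial (a joint): Larger dial on the strongbox's lid. Its plate has twelve white ticks like a clock and, just outside, a white arrowhead at twelve (hinge side). Value in rad: 0 = pointed end at twelve o'clock, growing clockwise seen from above, 0.524 per hour (three o'clock +1.571, nine -1.571); stops at -3 and +3. Light friction (0.05 N m), no clicks or spring; it stays where it is left.
- small_dial (a joint): Smaller dial on the strongbox's lid, with its own ticks and arrowhead. Value in rad as for the large dial: 0 = pointed end at twelve o'clock, growing clockwise seen from above, 0.524 per hour; stops at -3 and +3. Light friction (0.05 N m), no clicks or spring; it stays where it is left.
- large_grip (a point): Centre of the large dial's grip bar, on the turning axis, 123 mm above the table. The upright bar is 59 mm long, 16 mm wide and 34 mm high, on a round skirt 64 mm across; this point is 11 mm below its top and 23 mm above the skirt. Pinch it across its width from above. x axis: along the bar to its pointed end (black nose and a black line on top), z up; it turns with the dial.
- small_grip (a point): Centre of the small dial's grip bar, on the turning axis, 123 mm above the table. The upright bar is 39 mm long, 14 mm wide and 34 mm high, on a round skirt 40 mm across; this point is 11 mm below its top and 23 mm above the skirt. Pinch it across its width from above. x axis: along the bar to its pointed end (black nose and a black line on top), z up; it turns with the dial.
- speed_pointer (a point): Top of the pointed end of the dial to be left alone: shaped like the small dial but alone on a separate grey plastic box (120 x 90 mm, 60 mm high), about 290 mm to the left or right of the strongbox's middle; a jar stands on the other side. The point lies 18 mm from that dial's axis, 104 mm above the table.

How it is judged:
On the way, in this order (a step that is already met when the one before it is completed fails the run):
1. the large dial points to two o'clock, within 12 degrees (value of joint large_dial between 0.837 and 1.257 rad), for 0.2 s.
2. the small dial points to nine o'clock, within 12 degrees (value of joint small_dial between -1.781 and -1.361 rad), for 0.2 s.
At the end, for the whole second after the job is handed in: The large dial points to two o'clock and the small dial to nine o'clock, each within 12 degrees, both at rest and released (all of step 1 and all of step 2 and velocity of joint large_dial between -0.1 and 0.1 rad/s and velocity of joint small_dial between -0.1 and 0.1 rad/s); the robot touches nothing.
It fails at once if the speed control's dial is turned (its pointer moves more than 4 mm) (distance of speed_pointer from where it was at the start of the episode above 0.004 m).
It also fails if it takes over 43 s, if anything falls off the work surface, if the arm or the gripper's body presses on something with over 40 N, if the wrist force passes 120 N, or if a joint passes its speed limit or range.

## Working session

There is one attempt and no reset: what is moved stays moved. The work goes in short steps, Python scripts to look and compute and a tool call to move; the robot and the scene stay as the last step left them, time stands still between calls to the robot, and variables do not carry over. Pictures are saved under pics/ and viewed, at most 10 in all, crops included, and the job is handed in when it is done.

Besides the shell and the picture viewer there is one more tool, called after "Emit:" as name([rows], argument=value, ...), one row to a line, values as JSON. play_rows: Moves the arm, as the interface text tells. Its arguments: {"type":"object","properties":{"increments":{"type":"array","items":{"type":"object","properties":{"delta_pos":{"type":"array","items":{"type":"number"}},"dr":{"type":"array","items":{"type":"number"}}}}},"grip":{"type":"number"},"force":{"type":"number"}},"required":["increments"]}

```bash
mkdir -p pics; python3 - <<'E'
from station import robot
import cv2,numpy as np,pickle
s=robot.observe();print(s['time'],s['tcp_pos'],s['tool_rot'],s['finger_gap'],robot.hold_point_z)
d={}
for n in("scene","side"):
    f=robot.grab_frame(n);d[n]=f;cv2.imwrite(f"pics/{n}0.png",f["color"][...,::-1]);print(n,f["xyz"],f["attitude"],f["intrinsics"])
pickle.dump(d,open("f0.pkl","wb"))
E
```

```text
0.0 [0.18439896 0.59665692 0.23029577] [-4.69006433e-01 -3.10612098e+00  2.99680357e-03] 1.0015296107561498 0.0187
scene [ 1.16908772 -0.20611617  0.90318117] [-2.11128591 -1.38228319  0.49539212] [[557.22652451   0.         314.28095002]
 [  0.         557.22652451 243.75997343]
 [  0.           0.           1.        ]]
side [ 0.34032359 -0.53475553  0.61817333] [-2.22236229  0.47311364 -0.20578576] [[434.88617578   0.         318.50118634]
 [  0.         434.88617578 245.38840323]
 [  0.           0.           1.        ]]
```

View pics/scene0.png

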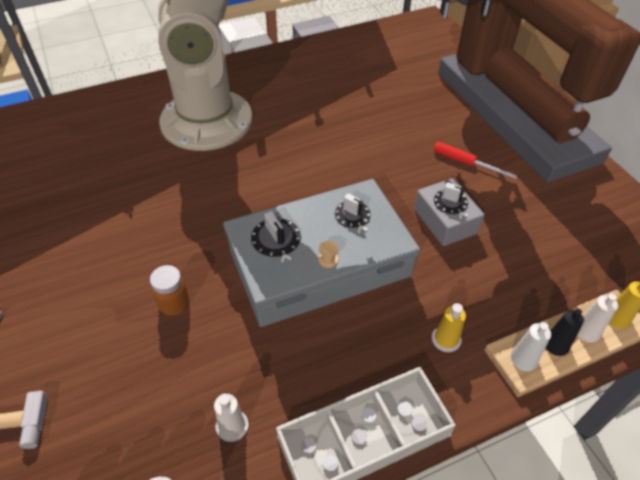

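View pics/side0.png

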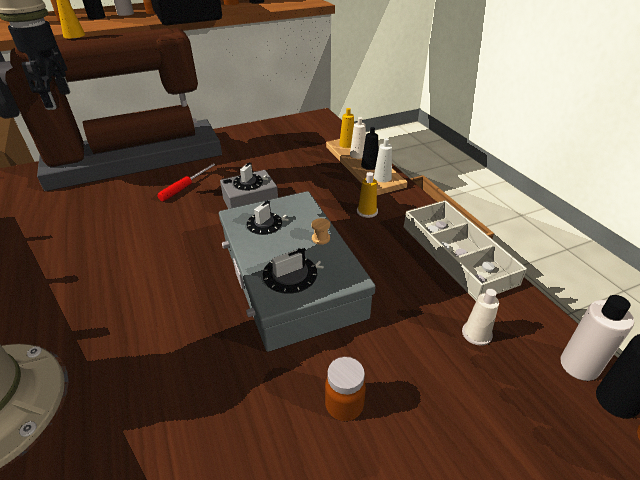

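The large dial is at about (290,270) in side and (275,235) in scene. The small dial is at (264,222) and (352,213). The spool lies between them and the speed box is further left. Next I'll crop the dials and measure.

```bash
cat > h.py <<'E'
import numpy as np,cv2,pickle
from scipy.spatial.transform import Rotation as R
def cast(f,uv,z):
    uv=np.atleast_2d(uv).astype(float);K=f["intrinsics"]
    d=np.c_[(uv-K[[0,1],[2,2]])/K[0,0],np.ones(len(uv))]@R.from_rotvec(f["attitude"]).as_matrix().T
    c=np.array(f["xyz"]);return (c+d*((z-c[2])/d[:,2])[:,None])[:,:2]
E
python3 - <<'E'
from h import *
d=pickle.load(open("f0.pkl","rb"))
reg={"side":{"L":(255,245,325,300),"S":(240,195,292,240)},"scene":{"L":(245,200,308,262),"S":(328,185,378,235)}}
t=[]
for n in reg:
  f=d[n]
  for k,(a,b,c,e) in reg[n].items():
    im=f["color"][b:e,a:c];m=(im.max(2)<45).astype(np.uint8)
    cs,_=cv2.findContours(m,0,1);p=np.vstack([q for q in cs if cv2.contourArea(q)>15])[:,0]+[a,b]
    xy=cast(f,p,.092).astype(np.float32)
    print(n,k,cv2.minEnclosingCircle(xy),xy.min(0),xy.max(0))
    t.append(cv2.resize(im[...,::-1],(390,295),interpolation=cv2.INTER_CUBIC))
cv2.imwrite("pics/c.png",np.vstack([np.hstack(t[:2]),np.hstack(t[2:])]))
E
```

```text
side L ((0.5212233662605286, 0.0070005860179662704), 0.06052201986312866) [ 0.4641421  -0.04999919] [0.56202006 0.05409325]
side S ((0.5190833210945129, 0.15954948961734772), 0.037632886320352554) [0.48227322 0.12312628] [0.55399597 0.19037277]
scene L ((0.5136821866035461, -0.0025783570017665625), 0.04561004042625427) [ 0.47619662 -0.04660926] [0.5581444  0.03425576]
scene S ((0.5223462581634521, 0.16002905368804932), 0.031765203922986984) [0.50199497 0.13512024] [0.5504032  0.18493786]
```

View pics/c.png

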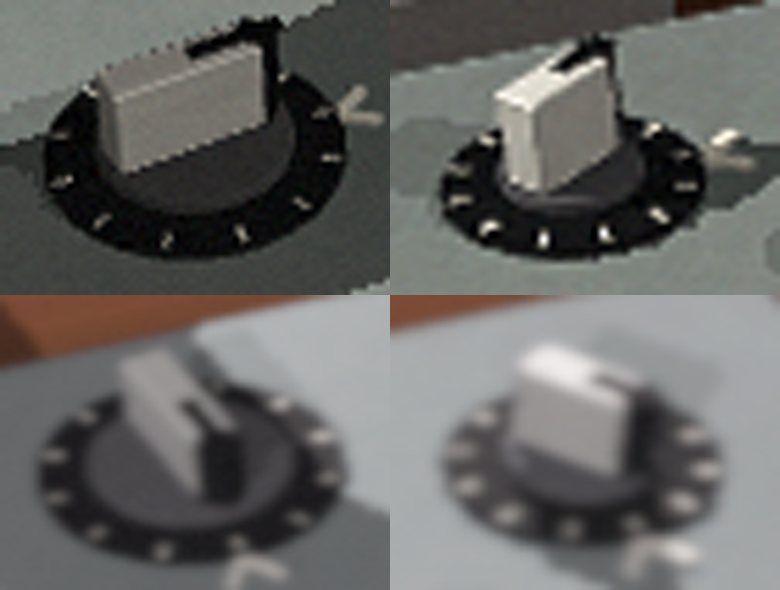

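```bash
cat > m.py <<'E'
from h import *
from scipy.optimize import least_squares
d=pickle.load(open("f0.pkl","rb"))
T={("side","L"):((255,245),(390/70,295/55),(0,0),[(60,135),(62,182),(102,220),(168,238),(241,232),(302,202),(331,157),(322,113),(283,76)],(120,92),(263,48)),
("side","S"):((240,195),(7.5,295/45),(390,0),[(459,200),(490,228),(543,238),(604,233),(658,214),(685,186),(681,156),(653,128)],(532,103),(606,58)),
("scene","L"):((245,200),(390/63,295/62),(0,295),[(86,415),(55,455),(55,497),(96,532),(162,551),(238,543),(298,518),(330,478),(320,437),(282,404)],(122,368),(200,440)),
("scene","S"):((328,185),(7.8,5.9),(390,295),[(483,420),(468,485),(511,517),(571,529),(635,521),(684,499),(706,468),(692,433)],(520,365),(630,403))}
C={}
for (n,k),(o,s,off,tk,a,b) in T.items():
    px=lambda p:(np.array(p,float)-off)/s+o-0.5+0.5/np.array(s)
    P=cast(d[n],px(tk),.092)
    r=least_squares(lambda q:np.hypot(*(P-q[:2]).T)-q[2],[*P.mean(0),.04])
    A,B=cast(d[n],[px(a),px(b)],.134);v=B-A
    C[n,k]=r.x[:2]
    print(n,k,r.x.round(4),"rms",np.sqrt(2*r.cost/len(tk)).round(4),"edge",A.round(3),B.round(3),np.hypot(*v).round(3),"world dir deg",np.degrees(np.arctan2(v[1],v[0])).round(1))
for n in("side","scene"):
    v=C[n,"S"]-C[n,"L"];print(n,np.hypot(*v),"box yaw",np.degrees(np.arctan2(v[1],v[0]))-90)
E
python3 m.py
python3 -c "
from scipy.spatial.transform import Rotation as R
print(R.from_rotvec([-4.69006433e-01,-3.10612098e+00,2.99680357e-03]).as_matrix().round(3))"
```

```text
side L [0.5135 0.0027 0.0436] rms 0.0003 edge [ 0.488 -0.008] [ 0.535 -0.007] 0.047 world dir deg 2.0
side S [0.5186 0.164  0.0317] rms 0.0005 edge [0.507 0.147] [0.532 0.161] 0.029 world dir deg 30.0
scene L [ 0.5115 -0.0018  0.0431] rms 0.0005 edge [ 0.49  -0.013] [ 0.534 -0.005] 0.045 world dir deg 10.4
scene S [0.5163 0.1585 0.0309] rms 0.0005 edge [0.507 0.144] [0.533 0.161] 0.031 world dir deg 33.4
side 0.1614640947389628 box yaw -1.8225772167485843
scene 0.16035175619113248 box yaw -1.7449770331277392
[[-0.955  0.295 -0.001]
 [ 0.295  0.955 -0.002]
 [-0.    -0.002 -1.   ]]
```

Emit:
play_rows([
  {"delta_pos": [-0.5, -0.5, 0]},
  {"delta_pos": [-1, -0.97, 0]},
  {"delta_pos": [-1, -0.97, 0]},
  {"delta_pos": [-1, -0.97, 0]},
  {"delta_pos": [-1, -0.97, 0]},
  {"delta_pos": [-1, -0.97, 0]},
  {"delta_pos": [-1, -0.97, 0]},
  {"delta_pos": [-1, -0.97, 0]},
  {"delta_pos": [-1, -0.97, 0]},
  {"delta_pos": [-1, -0.97, 0]},
  {"delta_pos": [-1, -0.97, 0]},
  {"delta_pos": [-1, -0.97, 0]},
  {"delta_pos": [-1, -0.97, 0]},
  {"delta_pos": [-1, -0.97, 0]},
  {"delta_pos": [-1, -0.97, 0]},
  {"delta_pos": [-1, -0.97, 0]},
  {"delta_pos": [-1, -0.97, 0]},
  {"delta_pos": [-1, -0.97, 0]},
  {"delta_pos": [-1, -0.97, 0]},
  {"delta_pos": [-1, -0.97, 0]},
], grip=-1, force=40)

```text
invalid input
```

Emit:
play_rows([
  {"delta_pos": [0, 0, 0], "dr": [0, 0, -8]},
  {"delta_pos": [0, 0, 0], "dr": [0, 0, -8]},
  {"delta_pos": [0, 0, 0], "dr": [0, 0, -7]},
  {"delta_pos": [0, 0, 0]},
  {"delta_pos": [0, 0, 0]},
])

```text
invalid input
```

```bash
python3 - <<'E'
from station import robot
from h import *
f=robot.grab_frame("wrist");s=robot.observe()
pickle.dump(f,open("w1.pkl","wb"));cv2.imwrite("pics/w1.png",f["color"][...,::-1])
print(s['time'],s['tcp_pos'],R.from_rotvec(s['tool_rot']).as_matrix().round(3),s['joint_pos'],f['xyz'],f['intrinsics'][0,0])
E
```

```text
0.15 [0.1844326  0.59675151 0.23050754] [[-0.955  0.295 -0.   ]
 [ 0.295  0.955 -0.001]
 [-0.    -0.002 -1.   ]] [-1.33390908  0.38404618  0.01640033  1.37091391 -0.00629438  1.38821801
 -0.04651704] [0.1189293  0.61633964 0.3722689 ] 416.91067624429724
```

View pics/w1.png

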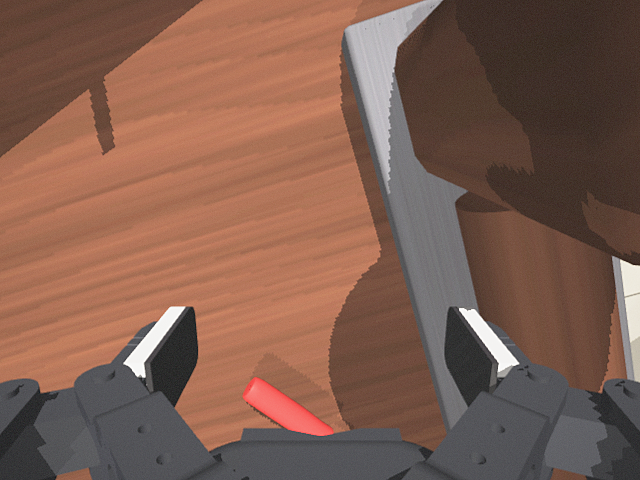

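The wrist view shows the sewing machine to the right of the gripper, on the side away from my path. The calls were probably refused because a row needs both fields.

Emit:
play_rows([
  {"delta_pos": [-0.5, -0.5, 0], "dr": [0, 0, 0]},
  {"delta_pos": [-1, -0.97, 0], "dr": [0, 0, 0]},
  {"delta_pos": [-1, -0.97, 0], "dr": [0, 0, 0]},
  {"delta_pos": [-1, -0.97, 0], "dr": [0, 0, 0]},
  {"delta_pos": [-1, -0.97, 0], "dr": [0, 0, 0]},
  {"delta_pos": [-1, -0.97, 0], "dr": [0, 0, 0]},
  {"delta_pos": [-1, -0.97, 0], "dr": [0, 0, 0]},
  {"delta_pos": [-1, -0.97, 0], "dr": [0, 0, 0]},
  {"delta_pos": [-1, -0.97, 0], "dr": [0, 0, 0]},
  {"delta_pos": [-1, -0.97, 0], "dr": [0, 0, 0]},
  {"delta_pos": [-1, -0.97, 0], "dr": [0, 0, 0]},
  {"delta_pos": [-1, -0.97, 0], "dr": [0, 0, 0]},
  {"delta_pos": [-1, -0.97, 0], "dr": [0, 0, 0]},
  {"delta_pos": [-1, -0.97, 0], "dr": [0, 0, 0]},
  {"delta_pos": [-1, -0.97, 0], "dr": [0, 0, 0]},
  {"delta_pos": [-1, -0.97, 0], "dr": [0, 0, 0]},
  {"delta_pos": [-1, -0.97, 0], "dr": [0, 0, 0]},
  {"delta_pos": [-1, -0.97, 0], "dr": [0, 0, 0]},
  {"delta_pos": [-1, -0.97, 0], "dr": [0, 0, 0]},
  {"delta_pos": [-1, -0.97, 0], "dr": [0, 0, 0]},
], grip=-1, force=40)

```text
time: 2.65
tcp_pos: [0.5102, -0.0011, 0.2313]
tool_rot: [-0.471, -3.106, -0.001]
wrist_force: [0.1, 0.2, 1.2]
finger_gap: 1.001
grasp_force: 0.0
```

Emit:
play_rows([
  {"delta_pos": [0, 0, 0], "dr": [0, 0, -8]},
  {"delta_pos": [0, 0, 0], "dr": [0, 0, -8]},
  {"delta_pos": [0, 0, 0], "dr": [0, 0, -7]},
  {"delta_pos": [0, 0, 0], "dr": [0, 0, 0]},
  {"delta_pos": [0, 0, 0], "dr": [0, 0, 0]},
])

```text
time: 3.28
tcp_pos: [0.5102, 0.0005, 0.2313]
tool_rot: [0.154, -3.138, -0.001]
wrist_force: [0.3, 0.6, 0.2]
finger_gap: 1.002
grasp_force: 0.0
```

```bash
python3 - <<'E'
from station import robot
from h import *
f=robot.grab_frame("wrist");s=robot.observe()
pickle.dump(f,open("w2.pkl","wb"));cv2.imwrite("pics/w2.png",f["color"][...,::-1])
print(s['time'],s['tcp_pos'],R.from_rotvec(s['tool_rot']).as_matrix().round(3),s['joint_pos'],f['xyz'],f['intrinsics'][0,0])
E
```

```text
3.325 [0.51027344 0.00066242 0.23130757] [[-0.995 -0.099 -0.   ]
 [-0.099  0.995  0.   ]
 [ 0.     0.    -1.   ]] [-0.55624312  0.13880549  0.55025997  1.70121504 -0.07499808  1.32255981
  1.6778765 ] [ 0.44192061 -0.00700431  0.37319847] 416.91067624429724
```

View pics/w2.png

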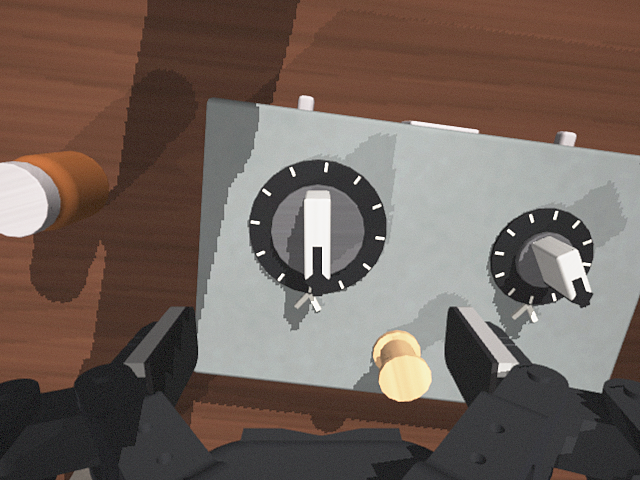

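The wrist view is clear: large plate centre near (317,227) with its bar running down the image to a nose at (317,285), small plate centre near (542,256) with its nose at (585,300), and the spool at (400,365).

```bash
python3 - <<'E'
from h import *
f=pickle.load(open("w2.pkl","rb"));g=f["color"].max(2)
for k,(a,b,c,e),bar,arrow in(("L",(245,155,390,300),[(316.5,192),(317.5,284)],(314,292)),("S",(487,205,600,310),[(542.5,242),(584,298)],(530,305))):
    m=(g[b:e,a:c]<45).astype(np.uint8);cs,_=cv2.findContours(m,0,1)
    p=max(cs,key=cv2.contourArea)[:,0]+[a,b]
    el=cv2.fitEllipse(p.astype(np.float32));print(k,el)
    P=cast(f,p,.092);q=cast(f,el[0],.092)[0];r=np.hypot(*(P-q).T)
    for _ in range(3):
        w=P[np.hypot(*(P-q).T)<np.median(r)+.003];A=np.c_[2*w,np.ones(len(w))];s=np.linalg.lstsq(A,(w**2).sum(1),rcond=None)[0];q=s[:2]
    B=cast(f,bar,.134);v=B[1]-B[0]
    print(q.round(4),"rad",np.sqrt(s[2]+q@q).round(4),"bar",B.round(4),np.hypot(*v).round(4),"mid",B.mean(0).round(4),"deg",np.degrees(np.arctan2(v[1],v[0])).round(1),"arrow dir",np.degrees(np.arctan2(*(cast(f,arrow,.092)[0]-q)[::-1])).round(1))
print("spool",cast(f,(397,352),.092))
E
```

```text
L ((288.1339111328125, 268.0911865234375), (22.35321617126465, 59.126075744628906), 152.49684143066406)
[ 0.5428 -0.0206] rad 0.0091 bar [[ 4.796e-01 -5.600e-03]
 [ 5.360e-01  5.000e-04]] 0.0567 mid [ 0.5078 -0.0025] deg 6.2 arrow dir 51.9
S ((530.7134399414062, 281.8097229003906), (43.16919708251953, 55.89153289794922), 105.11695861816406)
[0.5359 0.1537] rad 0.0156 bar [[0.496  0.1314]
 [0.5289 0.1658]] 0.0475 mid [0.5125 0.1486] deg 46.3 arrow dir 14.4
spool [[0.60130252 0.06704668]]
```

```bash
python3 - <<'E'
from h import *
f=pickle.load(open("w2.pkl","rb"))
a,b=cast(f,[(317.5,227),(541.5,256.5)],.092);v=b-a
print(a,b,np.hypot(*v),np.degrees(np.arctan2(v[1],v[0]))-90)
print(cast(f,[(248,227),(387,227),(317.5,160),(317.5,294)],.092))
E
```

```text
[ 0.51039484 -0.00227629] [0.51607303 0.1576324 ] 0.16000947623623 -2.0336595183961492
[[ 0.5151705  -0.05025704]
 [ 0.50561794  0.04571689]
 [ 0.46482269 -0.0067221 ]
 [ 0.56021345  0.00258378]]
```

Emit:
play_rows([
  {"delta_pos": [0, -0.1, 0.5], "dr": [0, 0, 0]},
  {"delta_pos": [0, 0, 0.9], "dr": [0, 0, 0]},
  {"delta_pos": [0, 0, 0.9], "dr": [0, 0, 0]},
  {"delta_pos": [0, 0, 0.9], "dr": [0, 0, 0]},
  {"delta_pos": [0, 0, 0.8], "dr": [0, 0, 0]},
  {"delta_pos": [0, 0, 0.6], "dr": [0, 0, 0]},
  {"delta_pos": [0, 0, 0.35], "dr": [0, 0, 0]},
  {"delta_pos": [0, 0, 0], "dr": [0, 0, 0]},
], grip=-0.2)

```text
time: 4.32
tcp_pos: [0.5105, -0.0016, 0.107]
tool_rot: [0.159, -3.137, 0.0]
wrist_force: [-0.0, -0.6, 0.2]
finger_gap: 0.602
grasp_force: 0.0
```

Emit:
play_rows([
  {"delta_pos": [0, 0, 0], "dr": [0, 0, 0]},
  {"delta_pos": [0, 0, 0], "dr": [0, 0, 0]},
  {"delta_pos": [0, 0, 0], "dr": [0, 0, 0]},
  {"delta_pos": [0, 0, 0], "dr": [0, 0, 0]},
  {"delta_pos": [0, 0, 0], "dr": [0, 0, 0]},
  {"delta_pos": [0, 0, 0], "dr": [0, 0, 0]},
], grip=1, force=30)

```text
time: 5.08
tcp_pos: [0.5113, -0.0017, 0.1083]
tool_rot: [-0.159, 3.136, 0.0]
wrist_force: [-1.1, -1.4, 6.6]
finger_gap: 0.182
grasp_force: 31.4
```

Emit:
play_rows([
  {"delta_pos": [0, 0, 0], "dr": [0, 0, 4]},
  {"delta_pos": [0, 0, 0], "dr": [0, 0, 6]},
  {"delta_pos": [0, 0, 0], "dr": [0, 0, 6]},
  {"delta_pos": [0, 0, 0], "dr": [0, 0, 6]},
  {"delta_pos": [0, 0, 0], "dr": [0, 0, 6]},
  {"delta_pos": [0, 0, 0], "dr": [0, 0, 6]},
  {"delta_pos": [0, 0, 0], "dr": [0, 0, 6]},
  {"delta_pos": [0, 0, 0], "dr": [0, 0, 6]},
  {"delta_pos": [0, 0, 0], "dr": [0, 0, 6]},
  {"delta_pos": [0, 0, 0], "dr": [0, 0, 6]},
  {"delta_pos": [0, 0, 0], "dr": [0, 0, 6]},
  {"delta_pos": [0, 0, 0], "dr": [0, 0, 4]},
  {"delta_pos": [0, 0, 0], "dr": [0, 0, 0]},
  {"delta_pos": [0, 0, 0], "dr": [0, 0, 0]},
  {"delta_pos": [0, 0, 0], "dr": [0, 0, 0]},
])

```text
time: 6.95
tcp_pos: [0.512, -0.0006, 0.1083]
tool_rot: [1.618, 2.691, 0.003]
wrist_force: [3.3, 2.6, 5.9]
finger_gap: 0.18
grasp_force: 31.4
```

Emit:
play_rows([
  {"delta_pos": [0, 0, 0], "dr": [0, 0, 0]},
  {"delta_pos": [0, 0, 0], "dr": [0, 0, 0]},
  {"delta_pos": [0, 0, 0], "dr": [0, 0, 0]},
  {"delta_pos": [0, 0, 0], "dr": [0, 0, 0]},
], grip=-0.2)

```text
time: 7.45
tcp_pos: [0.5106, -0.0016, 0.1073]
tool_rot: [-1.622, -2.69, 0.001]
wrist_force: [0.1, -0.5, 1.0]
finger_gap: 0.601
grasp_force: 0.0
```

Emit:
play_rows([
  {"delta_pos": [0, 0, -0.5], "dr": [0, 0, 0]},
  {"delta_pos": [0, 0, -0.9], "dr": [0, 0, 0]},
  {"delta_pos": [0, 0, -0.9], "dr": [0, 0, 0]},
  {"delta_pos": [0, 0, -0.9], "dr": [0, 0, 0]},
  {"delta_pos": [0, 0, -0.9], "dr": [0, 0, 0]},
  {"delta_pos": [0, 0, -0.9], "dr": [0, 0, 0]},
  {"delta_pos": [0, 0, 0], "dr": [0, 0, 0]},
])

```text
time: 8.32
tcp_pos: [0.5119, -0.0017, 0.2348]
tool_rot: [1.621, 2.688, 0.004]
wrist_force: [-0.3, -0.2, 0.4]
finger_gap: 0.6
grasp_force: 0.0
```

```bash
python3 - <<'E'
from station import robot
from h import *
f=robot.grab_frame("wrist");s=robot.observe()
pickle.dump(f,open("w3.pkl","wb"));cv2.imwrite("pics/w3.png",f["color"][...,::-1])
print(s['time'],s['tcp_pos'],R.from_rotvec(s['tool_rot']).as_matrix().round(3),s['joint_pos'])
E
```

```text
8.375 [ 0.5112479 -0.0015312  0.2334466] [[-0.467  0.884  0.002]
 [ 0.884  0.467  0.001]
 [-0.     0.002 -1.   ]] [-0.73738707  0.15333991  0.7648622   1.70349391 -0.10982826  1.32663208
  0.53368803]
```

View pics/w3.png

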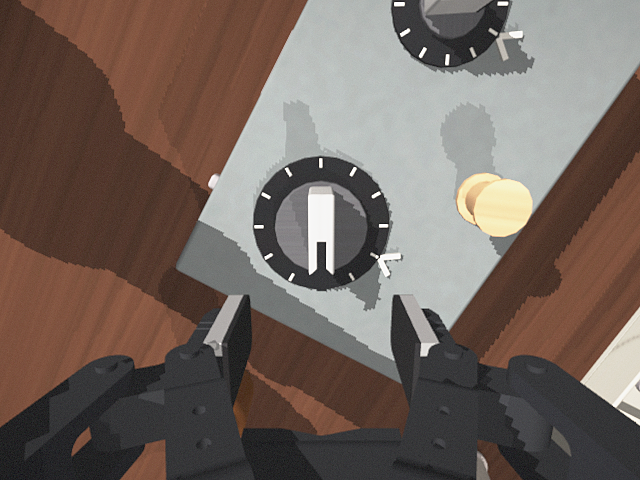

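The large dial's bar points at the second tick clockwise from its arrowhead, which is two o'clock. I'll go on to the small dial.

Emit:
play_rows([
  {"delta_pos": [0.5, 0.28, 0], "dr": [0, 0, 0]},
  {"delta_pos": [0.95, 0.54, 0], "dr": [0, 0, 0]},
  {"delta_pos": [0.95, 0.54, 0], "dr": [0, 0, 0]},
  {"delta_pos": [0.95, 0.54, 0], "dr": [0, 0, 0]},
  {"delta_pos": [0.95, 0.54, 0], "dr": [0, 0, 0]},
  {"delta_pos": [0.75, 0.44, 0], "dr": [0, 0, 0]},
  {"delta_pos": [0.5, 0.28, 0], "dr": [0, 0, 3]},
  {"delta_pos": [0, 0, 0], "dr": [0, 0, 8]},
  {"delta_pos": [0, 0, 0], "dr": [0, 0, 8]},
  {"delta_pos": [0, 0, 0], "dr": [0, 0, 8]},
  {"delta_pos": [0, 0, 0], "dr": [0, 0, 8]},
  {"delta_pos": [0, 0, 0], "dr": [0, 0, 8]},
  {"delta_pos": [0, 0, 0], "dr": [0, 0, 8]},
  {"delta_pos": [0, 0, 0], "dr": [0, 0, 8]},
  {"delta_pos": [0, 0, 0], "dr": [0, 0, 8]},
  {"delta_pos": [0, 0, 0], "dr": [0, 0, 8]},
  {"delta_pos": [0, 0, 0], "dr": [0, 0, 8]},
  {"delta_pos": [0, 0, 0], "dr": [0, 0, 0]},
  {"delta_pos": [0, 0, 0], "dr": [0, 0, 0]},
])

```text
time: 10.75
tcp_pos: [0.5157, 0.1584, 0.2322]
tool_rot: [2.996, 0.945, -0.001]
wrist_force: [0.1, 1.1, -0.6]
finger_gap: 0.6
grasp_force: 0.0
```

```bash
python3 - <<'E'
from station import robot
from h import *
f=robot.grab_frame("wrist");s=robot.observe()
pickle.dump(f,open("w4.pkl","wb"));cv2.imwrite("pics/w4.png",f["color"][...,::-1])
print(s['time'],s['tcp_pos'],R.from_rotvec(s['tool_rot']).as_matrix().round(3),s['joint_pos'])
E
```

```text
10.8 [0.51579901 0.15828806 0.23234973] [[ 0.819  0.573 -0.   ]
 [ 0.573 -0.819 -0.   ]
 [-0.    -0.    -1.   ]] [-1.0770212   0.25543465  0.87168886  1.63513036 -0.19961247  1.34478192
 -1.13656943]
```

View pics/w4.png

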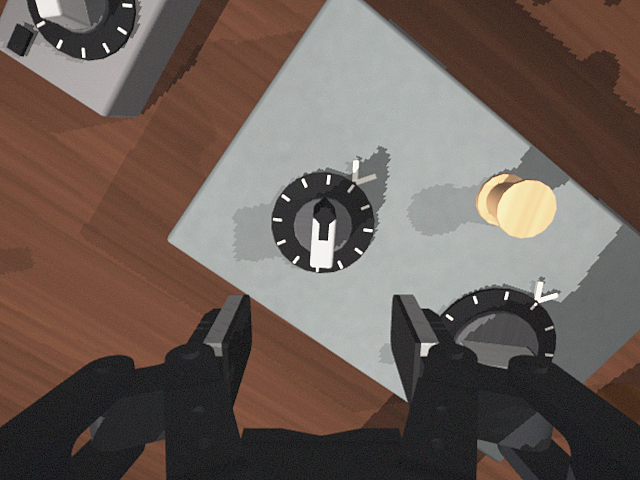

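The small dial is centred at (323,222) with its bar along the tool's x axis, so I can descend, grip, turn 53° anticlockwise and release.

Emit:
play_rows([
  {"delta_pos": [0, 0, 0.5], "dr": [0, 0, 0]},
  {"delta_pos": [0, 0, 0.9], "dr": [0, 0, 0]},
  {"delta_pos": [0, 0, 0.9], "dr": [0, 0, 0]},
  {"delta_pos": [0, 0, 0.9], "dr": [0, 0, 0]},
  {"delta_pos": [0, 0, 0.8], "dr": [0, 0, 0]},
  {"delta_pos": [0, 0, 0.6], "dr": [0, 0, 0]},
  {"delta_pos": [0, 0, 0.4], "dr": [0, 0, 0]},
  {"delta_pos": [0, 0, 0], "dr": [0, 0, 0]},
])

```text
time: 11.8
tcp_pos: [0.5156, 0.1579, 0.1069]
tool_rot: [2.997, 0.94, -0.002]
wrist_force: [0.5, 0.5, -0.3]
finger_gap: 0.597
grasp_force: 0.0
```

Emit:
play_rows([
  {"delta_pos": [0, 0, 0], "dr": [0, 0, 0]},
  {"delta_pos": [0, 0, 0], "dr": [0, 0, 0]},
  {"delta_pos": [0, 0, 0], "dr": [0, 0, 0]},
  {"delta_pos": [0, 0, 0], "dr": [0, 0, 0]},
  {"delta_pos": [0, 0, 0], "dr": [0, 0, 0]},
  {"delta_pos": [0, 0, 0], "dr": [0, 0, 0]},
], grip=1, force=30)

```text
time: 12.55
tcp_pos: [0.5168, 0.1579, 0.1083]
tool_rot: [2.998, 0.939, 0.003]
wrist_force: [1.0, -1.7, 6.4]
finger_gap: 0.159
grasp_force: 34.8
```

Emit:
play_rows([
  {"delta_pos": [0, 0, 0], "dr": [0, 0, -3]},
  {"delta_pos": [0, 0, 0], "dr": [0, 0, -6]},
  {"delta_pos": [0, 0, 0], "dr": [0, 0, -6]},
  {"delta_pos": [0, 0, 0], "dr": [0, 0, -6]},
  {"delta_pos": [0, 0, 0], "dr": [0, 0, -6]},
  {"delta_pos": [0, 0, 0], "dr": [0, 0, -6]},
  {"delta_pos": [0, 0, 0], "dr": [0, 0, -6]},
  {"delta_pos": [0, 0, 0], "dr": [0, 0, -6]},
  {"delta_pos": [0, 0, 0], "dr": [0, 0, -5]},
  {"delta_pos": [0, 0, 0], "dr": [0, 0, -3]},
  {"delta_pos": [0, 0, 0], "dr": [0, 0, 0]},
  {"delta_pos": [0, 0, 0], "dr": [0, 0, 0]},
  {"delta_pos": [0, 0, 0], "dr": [0, 0, 0]},
])

```text
time: 14.18
tcp_pos: [0.5174, 0.1575, 0.1083]
tool_rot: [2.263, 2.176, 0.003]
wrist_force: [5.8, -3.1, 3.5]
finger_gap: 0.158
grasp_force: 34.5
```

Emit:
play_rows([
  {"delta_pos": [0, 0, 0], "dr": [0, 0, 0]},
  {"delta_pos": [0, 0, 0], "dr": [0, 0, 0]},
  {"delta_pos": [0, 0, 0], "dr": [0, 0, 0]},
  {"delta_pos": [0, 0, 0], "dr": [0, 0, 0]},
], grip=-0.2)

```text
time: 14.68
tcp_pos: [0.5156, 0.1582, 0.1074]
tool_rot: [-2.263, -2.179, 0.001]
wrist_force: [-0.3, -0.7, -0.1]
finger_gap: 0.604
grasp_force: 0.0
```

Emit:
play_rows([
  {"delta_pos": [0, 0, -0.5], "dr": [0, 0, 0]},
  {"delta_pos": [0, 0, -0.9], "dr": [0, 0, 0]},
  {"delta_pos": [0, 0, -0.9], "dr": [0, 0, 0]},
  {"delta_pos": [0, 0, -0.9], "dr": [0, 0, 0]},
  {"delta_pos": [0, 0, -0.9], "dr": [0, 0, 0]},
  {"delta_pos": [0, 0, -0.9], "dr": [0, 0, 0]},
  {"delta_pos": [0, 0, 0], "dr": [0, 0, 0]},
  {"delta_pos": [0, 0, 0], "dr": [0, 0, 0]},
])

```text
time: 15.68
tcp_pos: [0.5157, 0.1581, 0.2323]
tool_rot: [-2.263, -2.179, 0.0]
wrist_force: [-0.7, -0.7, 0.2]
finger_gap: 0.596
grasp_force: 0.0
```

```bash
python3 - <<'E'
from station import robot
from h import *
f=robot.grab_frame("wrist");s=robot.observe()
g=robot.grab_frame("side")["color"][180:300,210:370]
cv2.imwrite("pics/w5.png",np.hstack([cv2.resize(x[...,::-1],(400,300),interpolation=cv2.INTER_CUBIC) for x in(f["color"],g)]))
print(s['time'],s['tcp_pos'],s['qd'])
E
```

```text
15.725 [0.5154475  0.15801596 0.23184109] [ 0.00064402  0.00900452 -0.00112153  0.00447559 -0.00028879  0.00032287
 -0.00148759]
```

View pics/w5.png

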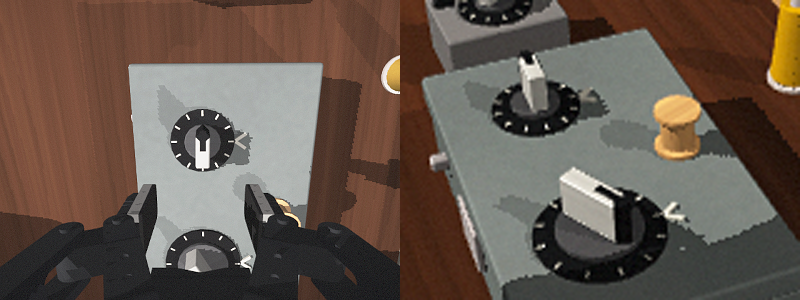

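The small dial's nose at (203,130) points along the box's length, 90° anticlockwise from its arrowhead at (243,140), so it is at nine. The large dial is still at two and the gripper is clear.

```bash
python3 -c "
from station import robot
print(robot.hand_in())"
```

```text
the job is handed in; nothing more can be done
None
```

The large dial is at two o'clock and the small dial at nine, both released with the gripper clear, and the job was handed in at about 16 s; the hand-in gave no verdict, so those positions come from the last camera pictures.

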